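Take the outlet cap off the gas cylinder on the filling scale, thread hand unknown

TASK

The small gas cylinder on the filling scale is next to be filled: unscrew the black cap from its outlet and lift it off. Some of these outlets have an ordinary thread and some the left-hand thread of fuel gas, and you cannot see which, so find out by feel, trying it one way and, if it is stopped, the other; turn it right off its thread before you lift, do not pull it off. Finish still holding the cap in the gripper, level and steady, a hand's breadth (about 8 cm) straight above the outlet, and leave the other cylinder's cap and the things on the counter alone.

Things in the scene. Friction and masses are not known exactly. Their poses are not given: they have to be found in the camera images.
- cap_1: the cap to take off, on the cylinder on the scale: black knurled round screw cap, 36 mm across (38 over the knurls), 28 mm high, a raised bar 28 x 6 mm, 4 mm high on top along its x axis, about 45 g. Origin: centre of its open underside, z up along its axis. Starts screwed tight, its x axis parallel to cyl_1's x. Grip it across its side from above at any yaw, with 20 to 40 N
- cap_1_mid (a point): point on cap_1's axis, 14 mm above its underside. The tightening way the cap is against a hard stop at once (over 0.2 N m is felt); the loosening way it turns with almost no torque. Which of the two (clockwise or counter-clockwise from above) loosens varies and is not told
- cyl_1_seat (a point): point on cyl_1's axis 152 mm above its origin, where the tight cap's origin sits. Coarse two-start thread with 1 mm of play: turned loose, the cap climbs 1.7 mm per rad, is free of the thread after 2.0 rad and meets an end stop at about 2.3 rad, where it lifts straight off; lifted before 2.0 rad it is held fast. Let go on the way, it stays turned, and may lean a little
- cyl_1: the cylinder on the scale, fixed, clamped in the scale's cup: blue steel camping-gas cylinder, 124 mm across, shoulder dome ending 138 mm above its origin (centre of its underside); on it a brass outlet: collar 30 mm across up to 150 mm, then the threaded neck 27 mm across up to 172 mm under the cap. z up
- cyl_2: the other cylinder, the same make, fixed in a plywood carrier; origin at the centre of its underside; stays as it is
- cap_2: the cap of the other cylinder, the same as cap_1, must stay screwed on and not be turned
- scale: filling scale, fixed: grey platform 170 x 180 mm, top 45 mm above the counter, with a round steel cup (134 mm across, up to 73 mm above the counter) for the cylinder, a small clamp lever at one side and a display at its front (-x). Origin: under the cup's centre at counter height
- carrier: plywood carrier, fixed, 150 x 150 mm, 75 mm high, holds cyl_2; origin under its centre at counter height
- spray: bystander: leak-test trigger spray bottle, white, 64 mm across, 176 mm high, loose; origin at the centre of its underside
- spanner: bystander: steel spanner, 190 mm long, lying loose on the counter; origin under its middle
- mug: bystander: white enamel mug, 84 mm across, 80 mm high, loose; origin at the centre of its underside
Things that resemble listed ones, but are neither listed nor needed, are in the scene too. What is shaped like the cap_1 but green, pink or white is not meant.

How it is judged (in metres and radians):
On the way, in this order (a step that is already met when the one before it is completed fails the run):
1. the cap on the scale's cylinder has been turned through about a quarter turn, still on its outlet (angle between the x axis of cap_1 and the x axis of cyl_1, either way round above 1.4 rad and z of cap_1 in the frame of cyl_1 below 0.161 m and horizontal distance between cap_1 and cyl_1 below 0.006 m), for 0.05 s.
2. it has been turned on past a quarter turn, still on its outlet, so that it is off the thread before it is lifted (angle between the x axis of cap_1 and the x axis of cyl_1, either way round below 1.3 rad and z of cap_1 in the frame of cyl_1 below 0.161 m and horizontal distance between cap_1 and cyl_1 below 0.006 m), for 0.05 s.
At the end, for the whole second after the job is handed in: cap_1 is held between the fingers, above its outlet (within 60 mm sideways), 50 to 150 mm higher than where it sat, level within 0.3 rad and still; cap_2 is where it was (z of cap_1 in the frame of cyl_1 between 0.202 and 0.302 m and horizontal distance between cap_1 and cyl_1 below 0.06 m and angle between cap_1's own z axis and vertical below 0.3 rad and contact force between cap_1 and the fingers above 2 N and linear speed of cap_1 below 0.03 m/s and distance of cap_2 from where it was at the start of the episode below 0.008 m); the arm keeps its last pose, push and grip.
It fails at once if the other cylinder's cap turned, moved or lifted (distance of cap_2 from where it was at the start of the episode above 0.008 m or angle between the x axis of cap_2 and the x axis of cyl_2, either way round above 0.4 rad).
It fails at once if the arm or gripper struck a cylinder hard (over 40 N) (contact force between any of the arm, the fingers and cyl_1 above 40 N or contact force between any of the arm, the fingers and cyl_2 above 40 N).
It fails at once if a bystander was pushed or tipped (distance of any of spray, mug, spanner from where it was at the start of the episode above 0.03 m or angle between any of spray, mug's own z axis and vertical above 0.4 rad).
It also fails if it takes over 42 s, if anything falls off the work surface, if the arm or the gripper's body presses on something with over 40 N, if the wrist force passes 120 N, or if a joint passes its speed limit or range.

ROBOT

A 6-joint arm with a two-finger parallel gripper is mounted at the origin on the work surface. World frame = base frame: x ahead of the robot, y to its left, z up, the work surface at z = 0. Lengths are in mm, angles in rad, forces in N, time in s.
With the tool pointing down it reaches from about 150 to 775 mm from the base axis. Payload 6.1 kg.
Tool frame: the origin (TCP) lies between the finger pads; the fingertips stand 11 mm ahead of it and the grasp point (between the pads) lies 8 mm behind it; z points along the fingers, y is the line along which they close (so a half turn about z gives the same grasp; the last joint's range is limited). The gripper opens to 85 mm and grips with 20 to 120 N. Pads are 22 mm wide; open, the fingers measure 114 mm over their backs; the gripper's body (76 mm by 85 mm) begins 54 mm behind the grasp point. The pads swing forward as they close: fully open they stand 13 mm farther back than shut.
Start: joints at [1.328, 0.126, -0.04, 1.405, 0, 1.571], TCP at [126.216, 509.586, 242.295] pointing down, gripper open.
Joint ranges: [-2.72, 2.72], [-0.95, 1.95], [-1.27, 1.35], [-1.78, 2.02], [-1.46, 1.47], [-3.14, 3.14]. Speed limits (rad/s): [2.39, 2.39, 3.01, 3.14, 3.14, 3.14].

INTERFACE

Orientations are given as a rotation vector (axis times angle).
In Python, from rig import manip gives the robot as it stands.
- The arm moves only by the tool move_arm, never from a script. Its argument "commands" is one flat list of numbers, 4 for each row, row after row: the shift along the tool's x, y, z in mm, then the turn about the tool's z in degrees. A call has 1 to 20 rows; each row shifts and turns the commanded pose from where the row before left it, along the tool's axes as they then stand; what a row does not reach is not made up. A row lasts 1/12 s, in which the tool goes at most 41.7 mm and 7.16 degrees, less where a joint would pass 70% of its speed; a pose out of reach is approached as far as the arm can. A call with a gripper value outside its range is refused whole. "fingers" is the closure, from -1 (fully open) to 1 (shut), set as the call begins (left out, the last holds). The fingers move at their own pace and stop on an object; "force" is the grip in N (left out, the last holds). Time passes only in rows, so rows that do not move let the fingers close. It gives the time, the measured TCP pose, the force, the opening and the grip force at its end, in the units of the state.
- manip.sense(): the state, without advancing time (a new reading comes with each control period).
- manip.get_image(name): name is "side" or "top" or "wrist"; returns the picture (384x512x3 uint8, blue, green, red); there is no depth.
- manip.camera_model(name): a dict with "K" (3x3 intrinsics, pixels), "k1" (the pictures are not rectified: a ray, as slopes to the right and down, at radius r is drawn at 1 + k1 r^2 times it, then the intrinsics apply), "origin" and "rotation" of the camera in the world. Camera axes: x right, y down, z forward; pixel columns grow to the right and rows downward; lengths in mm; the calibration is good to about 2 mm. A picture is of the moment at which its call begins: read the wrist's pose just before it. camera_model takes no time and is no camera call; for the wrist camera it gives the pose at the moment of the call.
- manip.close_job(): hands the job in; it is judged then, once.
The state is a dict: "t": time; "qpos": joint angles; "qvel": joint speeds; "joint_torque": joint torques, N m; "eef_pos": TCP position; "tool_rot": TCP orientation; "force": force on the tool from outside, world axes, zero at the start; "moment": the same for the moment, N m; "width": finger opening in mm; "finger_force": force on a finger pad.
Only numpy, scipy, OpenCV 4.12 (cv2) and the standard library are available. Lean on these libraries where they do the work, as an engineer would, in place of code of your own. Each camera call takes 0.05 s, during which the arm holds its last target. There are 200 camera calls.

## Working session

There is one attempt and no reset: what is moved stays moved. The work goes in short steps, Python scripts to look and compute and a tool call to move; the robot and the scene stay as the last step left them, time stands still between calls to the robot, and variables do not carry over. Pictures are saved under pics/ and viewed, at most 10 in all, crops included, and the job is handed in when it is done.

Besides the shell and the picture viewer there is one more tool, called after "Call:" as name(argument=value, ...), one argument or row to a line, values as JSON. move_arm: Moves the arm, as the interface text tells. Its arguments: {"type":"object","properties":{"commands":{"type":"array"},"fingers":{"type":"number"},"force":{"type":"number"}},"required":["commands"]}

```bash
mkdir -p pics
cat > h.py <<'E'
import numpy as np, cv2
from rig import manip
def ray(cm,u,v):
    K=np.array(cm["K"]);d=np.array([(u-K[0,2])/K[0,0],(v-K[1,2])/K[1,1]]);p=d.copy()
    for _ in range(20): p=d/(1+cm["k1"]*(p@p))
    return np.array(cm["origin"]),np.array(cm["rotation"])@np.array([p[0],p[1],1])
def at_z(cm,u,v,z):
    o,r=ray(cm,u,v); return o+r*(z-o[2])/r[2]
def proj(cm,P):
    p=np.array(cm["rotation"]).T@(np.array(P,float)-cm["origin"]);s=p[:2]/p[2];s=s*(1+cm["k1"]*(s@s))
    K=np.array(cm["K"]);return K[0,0]*s[0]+K[0,2],K[1,1]*s[1]+K[1,2]
E
python3 - <<'E'
from h import *
for n in("top","side"):
    cv2.imwrite(f"pics/{n}0.png",manip.get_image(n)); c=manip.camera_model(n);print(n,c)
s=manip.sense();print(s)
E
```

```text
top {'K': array([[461.70174976,   0.        , 255.91446358],
       [  0.        , 461.70174976, 192.4757429 ],
       [  0.        ,   0.        ,   1.        ]]), 'k1': -0.16003095447414972, 'origin': array([ 3.66793112e+02, -3.61989423e-01,  1.75511414e+03]), 'rotation': array([-2.13282316,  2.18829144, -0.13685548])}
side {'K': array([[394.35800033,   0.        , 255.62328793],
       [  0.        , 394.35800033, 193.67975977],
       [  0.        ,   0.        ,   1.        ]]), 'k1': 0.00969922020539683, 'origin': array([ 264.88335083, -961.46117526,  740.17007223]), 'rotation': array([-2.08404968,  0.35818719, -0.17160106])}
{'t': 0.1, 'qpos': array([ 1.32797032e+00,  1.26333603e-01, -4.04951807e-02,  1.40539550e+00,
       -1.79208099e-05,  1.57079728e+00]), 'qvel': array([ 0.00049174, -0.00339054,  0.00226342, -0.00056919,  0.00021101,
        0.00047224]), 'joint_torque': array([-6.57808378e-04, -4.36910069e+01,  3.53603339e+01,  1.38715608e-02,
       -9.20998787e-05, -1.41712741e-05]), 'eef_pos': array([126.15652662, 509.2617354 , 241.60443834]), 'tool_rot': array([-3.80476347e-01, -3.11831081e+00,  2.22981184e-03]), 'force': array([-0.11233518, -0.26463541, -1.31335238]), 'moment': array([ 0.00371124, -0.00148485, -0.03897141]), 'finger_force': 0.0, 'width': 85.44499490316448}
```

View pics/top0.png

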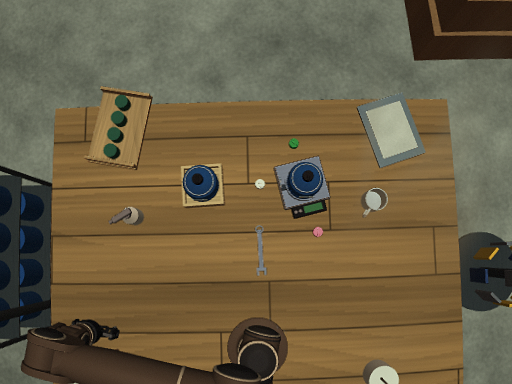

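View pics/side0.png

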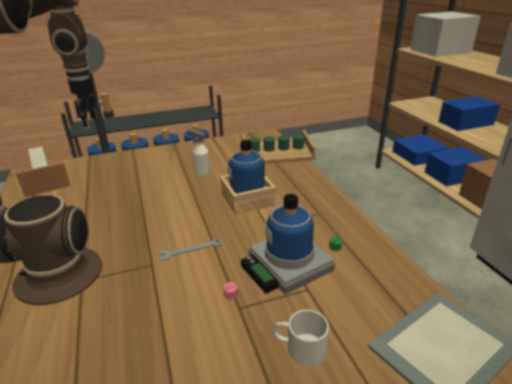

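The first pictures show:
- **Top view:** the scale with its cylinder's black cap is at about (306,178). Lookalikes are the carrier cylinder's black cap (201,182), green (293,144), pink (318,232), white (260,184), and the green caps in the tray (about 110-122, 102-152).
- **Side view:** the scale's cap is at (291,202) and the other cap at (246,146).

I choose the black cap on the grey scale with the display, and check it in a close crop.

```bash
sed -i '1a from scipy.spatial.transform import Rotation as R' h.py; sed -i 's/np.array(cm\["rotation"\])/R.from_rotvec(cm["rotation"]).as_matrix()/g' h.py
python3 - <<'E'
from h import *
t=cv2.imread("pics/top0.png")[148:218,266:346];s=cv2.imread("pics/side0.png")[185:295,235:345]
f=lambda a:cv2.resize(a,(400,400*a.shape[0]//a.shape[1]),interpolation=cv2.INTER_CUBIC)
a,b=f(t),f(s);h=400
a=cv2.copyMakeBorder(a,0,h-a.shape[0],0,0,cv2.BORDER_CONSTANT)
cv2.imwrite("pics/crop.png",np.hstack([a,b]))
ct,cs=manip.camera_model("top"),manip.camera_model("side")
o1,d1=ray(ct,306,178);o2,d2=ray(cs,291,197)
k=np.linalg.lstsq(np.c_[d1,-d2],o2-o1,rcond=None)[0];print(o1+d1*k[0],o2+d2*k[1])
E
```

```text
[ 599.58829889 -180.16375508  219.17730158] [ 610.65897752 -183.69057058  221.26809612]
```

View pics/crop.png

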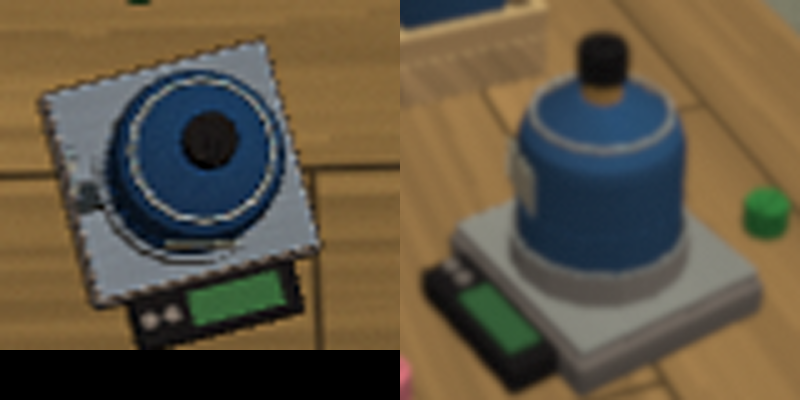

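The crop confirms it: a black cap on the blue cylinder on the scale with the display. The cap is at top (307.8,176) and its top centre in the side view at (290.6,196.8). The clamp lever is at the left of the scale, and nothing tall stands close by.

Run:
```python
from h import *
ct,cs=manip.camera_model("top"),manip.camera_model("side")
def dark(n,r):
    im=cv2.imread(f"pics/{n}0.png");y0,y1,x0,x1=r
    m=(im[y0:y1,x0:x1].max(2)<45).astype('u1');k,l,st,c=cv2.connectedComponentsWithStats(m)
    i=1+st[1:,4].argmax();print(n,c[i]+[x0,y0],st[i]);return c[i]+[x0,y0]
a=dark("top",(166,187,297,318));b=dark("side",(190,216,278,304))
o1,d1=ray(ct,*a);o2,d2=ray(cs,*b)
k=np.linalg.lstsq(np.c_[d1,-d2],o2-o1,rcond=None)[0];P1=o1+d1*k[0];P2=o2+d2*k[1];print(P1,P2)
print(at_z(ct,*a,228),at_z(ct,*a,222))
m=[at_z(ct,*p,45)[:2] for p in [(293.5,208)]]
s=manip.sense();r=R.from_rotvec(s["tool_rot"]).as_matrix();print(r.round(3))
print("scale edge yaw", [at_z(ct,266+x/5,148+y/5,45)[:2].round() for x,y in[(40,97),(265,40),(320,242),(97,303)]])
w=manip.camera_model("wrist");print(w["origin"],R.from_rotvec(w["rotation"]).as_matrix().round(2),w["K"][0])
```

```text
top [307.56 175.76] [  5   4  12  12 100]
side [290.38562092 201.59477124] [  6   5  13  14 153]
[ 608.52737005 -186.85597967  210.07818644] [ 607.98107115 -186.68654607  209.97226171]
[ 605.72334708 -184.69272223  228.        ] [ 606.66209905 -185.41695388  222.        ]
[[-0.971  0.24  -0.   ]
 [ 0.24   0.971 -0.001]
 [-0.    -0.001 -1.   ]]
scale edge yaw [array([669., -82.]), array([ 709., -253.]), array([ 554., -288.]), array([ 513., -119.])]
[ 54.75031742 527.66762963 374.78736313] [[ 0.24  0.93  0.28]
 [ 0.97 -0.23 -0.07]
 [-0.    0.29 -0.96]] [340.79946052   0.         255.02026409]
```

Call:
move_arm(
  commands=[0, 0, -40, 0, 0, 0, -40, 0, 0, 0, -40, 0, -30, -26.5, 0, 0, -30, -26.5, 0, 0, -30, -26.5, 0, 0, -30, -26.5, 0, 0, -30, -26.5, 0, 0, -30, -26.5, 0, 0, -30, -26.5, 0, 0, -30, -26.5, 0, 0],
  fingers=-1,
  force=30,
)

```text
t: 1.02
eef_pos: [308.6, 244.3, 362.2]
tool_rot: [-0.38, -3.119, 0.0]
force: [0.4, 0.3, 0.1]
width: 85.2
finger_force: 0.0
```

Run:
```python
from h import *
s=manip.sense();print(s["t"],s["qpos"].round(3),s["eef_pos"],s["force"])
r=R.from_rotvec(s["tool_rot"]).as_matrix();print(r.T@(np.array([606.5,-185.5,360])-s["eef_pos"]))
```

```text
1.0167 [ 0.67  -0.091  0.004  1.666 -0.     0.912] [308.5976182  244.28446123 362.15119398] [0.41983269 0.33079002 0.0721255 ]
[-392.28652864 -345.79135369    2.18151099]
```

Call:
move_arm(
  commands=[-30, -26.5, 0, 0, -30, -26.5, 0, 0, -30, -26.5, 0, 0, -30, -26.5, 0, 0, -30, -26.5, 0, 0, -30, -26.5, 0, 0, -30, -26.5, 0, 0, -30, -26.5, 0, 0, -30, -26.5, 0, 0, -30, -26.5, 0, 0, -30, -26.5, 0, 0, -30, -26.5, 0, 0, -30, -26.5, 0, 0, 0, 0, 0, 0, 0, 0, 0, 0],
)

```text
t: 2.27
eef_pos: [605.0, -184.1, 359.0]
tool_rot: [-0.384, -3.113, -0.001]
force: [-0.1, -0.1, -0.7]
width: 85.3
finger_force: 0.0
```

Run:
```python
from h import *
s=manip.sense();c=manip.camera_model("wrist");im=manip.get_image("wrist");cv2.imwrite("pics/w1.png",im)
print(s["t"],s["qpos"].round(3),s["eef_pos"])
for z in (200,228):print(proj(c,(606.5,-185.5,z)))
```

```text
2.2667 [-0.295  0.394  0.57   1.752  0.    -0.05 ] [ 605.00239407 -184.09625344  359.0498221 ]
(np.float64(253.46084275476935), np.float64(183.41240258451938))
(np.float64(253.30216094769065), np.float64(192.02561389231528))
```

View pics/w1.png

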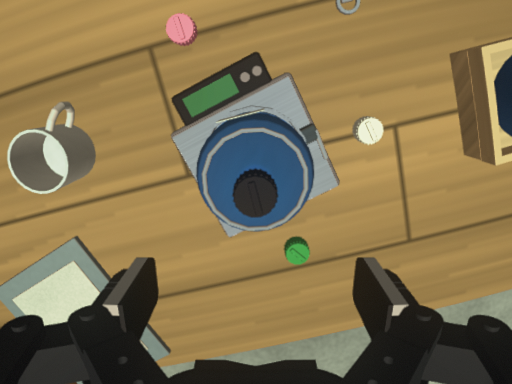

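The wrist picture shows the black cap with its raised bar at (255,195) on the blue cylinder on the scale. The pink (181,29), white (369,130) and green (297,250) ones are lookalikes. I'll refine the pose with a three-view silhouette fit.

Run:
```python
from h import *
from scipy.optimize import least_squares
cs=[manip.camera_model(n) for n in("top","side","wrist")]
rs=[(166,187,297,318),(190,216,278,304),(160,230,222,290)];fs=["top0","side0","w1"]
ob=[]
for f,(y0,y1,x0,x1) in zip(fs,rs):
    im=cv2.imread(f"pics/{f}.png")[y0:y1,x0:x1];m=(im.max(2)<60).astype('u1')
    k,l,st,c=cv2.connectedComponentsWithStats(m);i=1+st[1:,4].argmax();print(f,c[i]+[x0,y0],st[i]);ob.append(c[i]+[x0,y0])
a=np.linspace(0,6.28,40)
def cen(c,P):
    pts=[proj(c,(P[0]+19*np.cos(t),P[1]+19*np.sin(t),P[2]+h)) for t in a for h in(0,28)]
    H=cv2.convexHull(np.array(pts,np.float32));M=cv2.moments(H);return np.array([M["m10"],M["m01"]])/M["m00"]
w=[1,1,1]
f=lambda P:np.concatenate([(cen(c,P)-o) for c,o in zip(cs,ob)])
r=least_squares(f,[606,-185,200],diff_step=1e-3);print(r.x,r.fun.round(2))
for z in(196,200,204):
  g=least_squares(lambda p:(cen(cs[2],(p[0],p[1],z))-ob[2]),[606,-185],diff_step=1e-3);print(z,g.x)
s=manip.sense();print(R.from_rotvec(s["tool_rot"]).as_matrix().round(4))
```

```text
top0 [307.38888889 175.72222222] [  5   4  12  12 108]
side0 [290.05813953 201.70348837] [  6   5  13  14 172]
w1 [254.80085262 192.85200974] [  11    9   45   48 1642]
[ 611.16133222 -184.49185039  195.18256481] [-0.55 -0.72  1.15 -0.47 -0.19 -0.57]
196 [ 611.47335609 -184.39842231]
200 [ 610.34590887 -184.11378445]
204 [ 609.21811369 -183.82906085]
[[-9.703e-01  2.418e-01 -2.900e-03]
 [ 2.418e-01  9.703e-01  1.100e-03]
 [ 3.000e-03  4.000e-04 -1.000e+00]]
```

Call:
move_arm(
  commands=[-5, 1, 30, 0, 0, 0, 30, 0, 0, 0, 20, 0, 0, 0, 0, 0, 0, 0, 0, 0, 0, 0, 0, 0],
)

```text
t: 2.82
eef_pos: [608.9, -181.6, 284.8]
tool_rot: [0.379, 3.116, -0.001]
force: [0.4, 0.4, 0.5]
width: 85.8
finger_force: 0.0
```

Run:
```python
from h import *
from scipy.optimize import least_squares
s=manip.sense();c=manip.camera_model("wrist");im=manip.get_image("wrist");cv2.imwrite("pics/w2.png",im)
print(s["eef_pos"],s["force"])
print([np.round(proj(c,(610,-184.5,z))) for z in(197,225)])
m=(im.max(2)<60).astype('u1');m[:, :190]=0;m[:,320:]=0
k,l,st,cc=cv2.connectedComponentsWithStats(m)
for i in range(1,k):
    if st[i,4]>200: print(cc[i],st[i])
a=np.linspace(0,6.28,40)
def cen(c,P):
    pts=[proj(c,(P[0]+19*np.cos(t),P[1]+19*np.sin(t),P[2]+h)) for t in a for h in(0,28)]
    H=cv2.convexHull(np.array(pts,np.float32));M=cv2.moments(H);return np.array([M["m10"],M["m01"]])/M["m00"]
i=1+np.argmin([np.hypot(*(q-proj(c,(610,-184.5,220)))) +(1e3 if t[4]<500 else 0) for q,t in zip(cc[1:],st[1:])])
for z in(194,197,200):
  g=least_squares(lambda p:(cen(c,(p[0],p[1],z))-cc[i]),[606,-185],diff_step=1e-3);print(z,g.x)
```

```text
[ 608.93157315 -181.55625844  284.82368668] [0.38480289 0.43244452 0.50272069]
[array([251., 208.]), array([250., 223.])]
[234.80077263  69.62362031] [ 190   39   82   77 1812]
[249.35517693 219.30635649] [ 220  186   60   66 3052]
[254.69375444 372.48545067] [ 190  360  130   24 2818]
194 [ 612.47979172 -185.78758882]
197 [ 611.36923964 -185.45474484]
200 [ 610.25820816 -185.12240331]
```

View pics/w2.png

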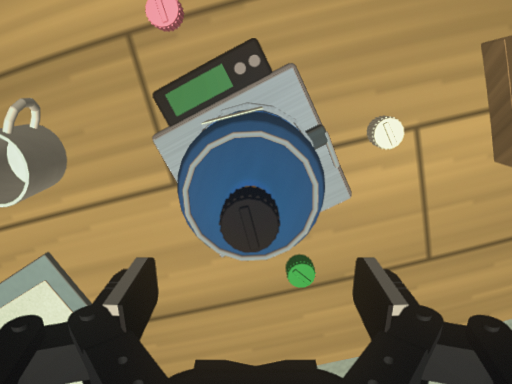

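The cap is at (250,219), a little off the finger mid-line. I'll correct and descend partway with the fingers still open, then check the settled pose.

Call:
move_arm(
  commands=[-2.5, -3, 15, 0, 0, 0, 15, 0, 0, 0, 0, 0, 0, 0, 0, 0, 0, 0, 0, 0, 0, 0, 0, 0, 0, 0, 0, 0],
)

```text
t: 3.45
eef_pos: [611.1, -185.9, 253.6]
tool_rot: [0.38, 3.117, -0.001]
force: [-0.9, 0.6, 0.3]
width: 85.1
finger_force: 0.0
```

```bash
cat > cap.py <<'E'
from h import *
from scipy.optimize import least_squares
a=np.linspace(0,6.28,40)
def cen(c,P):
    pts=[proj(c,(P[0]+19*np.cos(t),P[1]+19*np.sin(t),P[2]+h)) for t in a for h in(0,28)]
    H=cv2.convexHull(np.array(pts,np.float32));M=cv2.moments(H);return np.array([M["m10"],M["m01"]])/M["m00"]
for j in range(2):
    s=manip.sense();c=manip.camera_model("wrist");im=manip.get_image("wrist");cv2.imwrite(f"pics/w3{j}.png",im)
    m=(im.max(2)<60).astype('u1');m[:, :190]=0;m[:,320:]=0
    k,l,st,cc=cv2.connectedComponentsWithStats(m)
    i=1+np.argmin([np.hypot(*(q-proj(c,(610,-184.5,220)))) +(1e3 if t[4]<500 else 0) for q,t in zip(cc[1:],st[1:])])
    g=least_squares(lambda p:(cen(c,(p[0],p[1],197))-cc[i]),[606,-185],diff_step=1e-3)
    r=R.from_rotvec(s["tool_rot"]).as_matrix()
    print(s["eef_pos"].round(1),c["origin"].round(1),cc[i],st[i],g.x.round(1),"tool:",(r.T@(np.r_[g.x,211]-s["eef_pos"])).round(1))
E
python3 cap.py
```

```text
[ 611.1 -185.9  253.6] [ 539.5 -167.6  386.7] [255.14336409 234.29926662] [ 220  195   71   78 4227] [ 611.4 -185.5] tool: [-0.1  0.5 42.6]
[ 611.1 -185.9  253.3] [ 539.5 -167.6  386.4] [255.11546585 234.72072284] [ 220  195   71   78 4261] [ 611.4 -185.5] tool: [-0.2  0.5 42.3]
```

Call:
move_arm(
  commands=[0, 0.5, 15, 0, 0, 0, 15, 0, 0, 0, 10, 0, 0, 0, 5, 0, 0, 0, 0, 0, 0, 0, 0, 0, 0, 0, 0, 0],
)

```text
t: 4.13
eef_pos: [611.2, -185.4, 208.2]
tool_rot: [0.38, 3.117, -0.0]
force: [0.7, -0.4, 0.2]
width: 85.2
finger_force: 0.0
```

Call:
move_arm(
  commands=[0, 0, 0, 0, 0, 0, 0, 0, 0, 0, 0, 0, 0, 0, 0, 0, 0, 0, 0, 0, 0, 0, 0, 0, 0, 0, 0, 0, 0, 0, 0, 0, 0, 0, 0, 0, 0, 0, 0, 0],
  fingers=1,
  force=30,
)

```text
t: 4.97
eef_pos: [611.0, -185.6, 207.8]
tool_rot: [0.381, 3.118, -0.001]
force: [-1.1, -2.2, 4.7]
width: 35.2
finger_force: 30.3
```

Run:
```python
from h import *
s=manip.sense();print({k:np.round(v,3) for k,v in s.items()});cv2.imwrite("pics/s4.png",cv2.resize(manip.get_image("side")[150:280,220:360],(560,520),interpolation=cv2.INTER_CUBIC))
```

```text
{'t': np.float64(4.967), 'qpos': array([-0.295,  0.345,  0.164,  1.388, -0.   , -0.052]), 'qvel': array([-0.001, -0.001, -0.003,  0.001, -0.001, -0.   ]), 'joint_torque': array([ 1.2060e+00, -5.4442e+01,  3.3233e+01, -1.7600e-01,  5.6600e-01,
        1.5000e-02]), 'eef_pos': array([ 610.977, -185.557,  207.762]), 'tool_rot': array([ 3.810e-01,  3.118e+00, -1.000e-03]), 'force': array([-1.071, -2.159,  4.731]), 'moment': array([-0.381,  0.222, -0.012]), 'finger_force': np.float64(30.305), 'width': np.float64(35.182)}
```

View pics/s4.png

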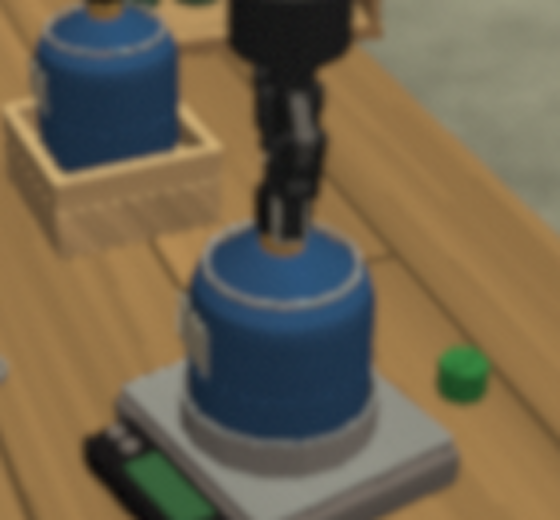

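The fingers hold the cap's sides: width 35 mm, 30 N, lateral force small. Now I test counter-clockwise from above, which is a negative tool turn, by a few degrees.

Call:
move_arm(
  commands=[0, 0, 0, -2, 0, 0, 0, -2, 0, 0, 0, -2, 0, 0, 0, 0, 0, 0, 0, 0],
)

```text
t: 5.43
eef_pos: [611.0, -185.2, 207.7]
tool_rot: [0.216, 3.133, 0.0]
force: [-0.9, -0.1, 5.2]
width: 35.5
finger_force: 30.4
```

```bash
cat > st.py <<'E'
from h import *
s=manip.sense();r=R.from_rotvec(s["tool_rot"]).as_matrix()
print("t",s["t"],"q6",s["qpos"][5].round(3),"q6tau",s["joint_torque"][5].round(3),"pos",s["eef_pos"].round(1),"F",s["force"].round(1),"M",s["moment"].round(3),"w",s["width"].round(1),s["finger_force"].round(1),"yaw",np.degrees(np.arctan2(r[1,0],r[0,0])).round(1))
E
python3 st.py
```

```text
Traceback (most recent call last):
  File "st.py", line 3, in <module>
    print("t",s["t"],"q6",s["qpos"][5].round(3),"q6tau",s["joint_torque"][5].round(3),"pos",s["eef_pos"].round(1),"F",s["force"].round(1),"M",s["moment"].round(3),"w",s["width"].round(1),s["finger_force"].round(1),"yaw",np.degrees(np.arctan2(r[1,0],r[0,0])).round(1))
                                                                                                                                                                       ^^^^^^^^^^^^^^^^
AttributeError: 'float' object has no attribute 'round'
```

```bash
sed -i 's/s\["width"\].round(1),s\["finger_force"\].round(1)/s["width"],s["finger_force"]/' st.py; python3 st.py
```

```text
t 5.4333 q6 -0.157 q6tau -0.027 pos [ 611.  -185.2  207.7] F [-0.9 -0.1  5.2] M [-0.176  0.136 -0.021] w 35.545232771721906 30.36356683820486 yaw 172.1
```

Almost no torque (0.02 N m) after 6°, so counter-clockwise loosens. I continue and follow the climb.

Call:
move_arm(
  commands=[0, 0, -0.3, -6, 0, 0, -0.2, -6, 0, 0, -0.2, -6, 0, 0, -0.2, -6, 0, 0, -0.2, -6, 0, 0, -0.2, -6, 0, 0, -0.2, -6, 0, 0, -0.2, -6, 0, 0, -0.2, -6, 0, 0, 0, 0, 0, 0, 0, 0],
)

```text
t: 6.35
eef_pos: [610.9, -185.0, 208.9]
tool_rot: [-1.226, 2.892, 0.001]
force: [-0.1, -0.1, 1.9]
width: 35.8
finger_force: 30.0
```

```bash
python3 st.py
```

```text
t 6.35 q6 -1.096 q6tau -0.187 pos [ 610.9 -185.   208.9] F [-0.1 -0.1  1.9] M [ 0.056 -0.096  0.049] w 35.7954200943195 30.030019283294678 yaw -134.1
```

Call:
move_arm(
  commands=[0, 0, -0.2, -6, 0, 0, -0.2, -6, 0, 0, -0.2, -6, 0, 0, -0.2, -6, 0, 0, 0, 0, 0, 0, 0, 0],
)

```text
t: 6.85
eef_pos: [610.8, -185.1, 209.7]
tool_rot: [1.798, -2.576, -0.001]
force: [-0.2, 0.2, 0.1]
width: 35.3
finger_force: 30.0
```

```bash
python3 st.py; python3 -c "
from h import *
cv2.imwrite('pics/w5.png',manip.get_image('wrist')[200:384,120:400])"
```

```text
t 6.85 q6 -1.513 q6tau -0.166 pos [ 610.8 -185.1  209.7] F [-0.2  0.2  0.1] M [ 0.069  0.102 -0.   ] w 35.33536069024452 29.989160746335983 yaw -110.2
```

View pics/w5.png

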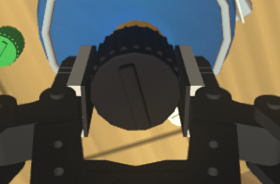

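The bar keeps about its angle relative to the gripper, so the cap is turning with the fingers. I carry on to about 2.2 rad.

Call:
move_arm(
  commands=[0, 0, -0.2, -6, 0, 0, -0.2, -6, 0, 0, -0.2, -6, 0, 0, -0.2, -6, 0, 0, -0.2, -6, 0, 0, -0.2, -6, 0, 0, 0, -6, 0, 0, 0, 0, 0, 0, 0, 0],
)

```text
t: 7.65
eef_pos: [610.2, -185.1, 210.8]
tool_rot: [2.601, -1.761, -0.003]
force: [-3.2, 1.8, 0.4]
width: 35.7
finger_force: 30.0
```

```bash
python3 st.py
```

```text
t 7.65 q6 -2.246 q6tau -0.165 pos [ 610.2 -185.1  210.8] F [-3.2  1.8  0.4] M [0.276 0.698 0.034] w 35.70624417469045 30.00602139160037 yaw -68.2
```

Call:
move_arm(
  commands=[0, 0, -0.1, -3, 0, 0, -0.1, -2, 0, 0, 0, 0, 0, 0, 0, 0],
)

```text
t: 7.98
eef_pos: [610.3, -184.9, 211.0]
tool_rot: [-2.677, 1.644, 0.003]
force: [-4.3, 2.9, -0.8]
width: 35.8
finger_force: 29.9
```

```bash
python3 st.py
```

```text
t 7.9833 q6 -2.334 q6tau -0.059 pos [ 610.3 -184.9  211. ] F [-4.3  2.9 -0.8] M [0.581 0.762 0.02 ] w 35.83439379081351 29.918064884841442 yaw -63.1
```

Turned 2.28 rad. I try a small lift and feel for any hold.

Call:
move_arm(
  commands=[0, 0, -1, 0, 0, 0, -1, 0, 0, 0, 0, 0, 0, 0, 0, 0],
)

```text
t: 8.32
eef_pos: [610.3, -185.2, 212.9]
tool_rot: [2.679, -1.64, -0.003]
force: [-4.8, 2.3, -3.6]
width: 35.4
finger_force: 30.3
```

```bash
python3 st.py
```

```text
t 8.3167 q6 -2.337 q6tau -0.002 pos [ 610.3 -185.2  212.9] F [-4.8  2.3 -3.6] M [0.475 0.995 0.015] w 35.42785572640199 30.28662297874689 yaw -63.0
```

Call:
move_arm(
  commands=[0, 0, -1.5, 0, 0, 0, -1.5, 0, 0, 0, 0, 0, 0, 0, 0, 0],
)

```text
t: 8.65
eef_pos: [610.4, -185.3, 216.3]
tool_rot: [2.679, -1.64, -0.002]
force: [-4.7, 3.1, -2.7]
width: 35.3
finger_force: 30.5
```

```bash
python3 st.py
```

```text
t 8.65 q6 -2.338 q6tau -0.008 pos [ 610.4 -185.3  216.3] F [-4.7  3.1 -2.7] M [0.471 1.079 0.023] w 35.343589314095446 30.473693255335093 yaw -62.9
```

It slides freely. I lift it to about 8 cm above the seat.

Call:
move_arm(
  commands=[0, 0, -4, 0, 0, 0, -5, 0, 0, 0, -6, 0, 0, 0, -8, 0, 0, 0, -10, 0, 0, 0, -12, 0, 0, 0, -12, 0, 0, 0, -9, 0, 0, 0, -6, 0, 0, 0, -3, 0, 0, 0, 0, 0, 0, 0, 0, 0, 0, 0, 0, 0, 0, 0, 0, 0],
)

```text
t: 9.82
eef_pos: [610.7, -185.2, 290.7]
tool_rot: [2.68, -1.639, -0.002]
force: [-0.0, -0.2, -0.8]
width: 35.4
finger_force: 30.8
```

```bash
python3 st.py
python3 - <<'E'
from h import *
a=manip.get_image('wrist')[100:384,100:420];b=cv2.resize(manip.get_image('side')[110:252,210:370],(320,284),interpolation=cv2.INTER_CUBIC)
cv2.imwrite('pics/end.png',np.hstack([a,b]))
E
```

```text
t 9.8167 q6 -2.338 q6tau 0.0 pos [ 610.7 -185.2  290.7] F [-0.  -0.2 -0.8] M [-0.043  0.011 -0.033] w 35.35083032068269 30.756672956049442 yaw -62.9
```

View pics/end.png

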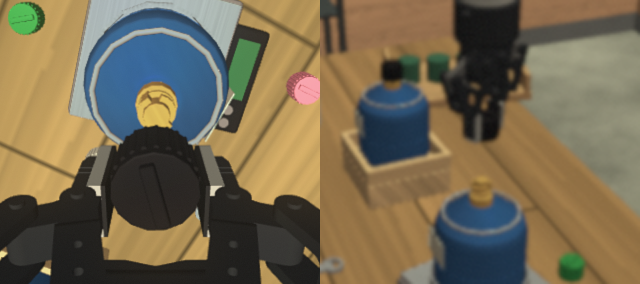

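The outlet is bare brass, at (157,105) in the left half and (481,190) in the right half. The cap is level in the gripper straight above it, and the other cylinder's cap is untouched. I hand the job in.

```bash
python3 -c "
from rig import manip
print(manip.close_job())"
```

```text
the job is handed in; nothing more can be done
None
```

The cap came off counter-clockwise (ordinary thread), turned about 2.3 rad and lifted freely; the job is handed in with the cap held level about 8 cm above its outlet, though the hand-in returned no verdict.

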